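Pack the hot-air nozzles into the carry tray in order

TASK

Pack the four steel hot-air nozzles from the dark wooden bench rack into the grey carry tray, one to a pocket, keeping their order: the nozzle that stands leftmost on the rack as seen from the robot goes into the pocket next to the tray's arched handle, its right-hand neighbour into the next pocket, and so on, so that the rightmost ends farthest from the handle. Set each down without dropping it, standing upright on its collar, mouth up, flat on the pocket floor.

Things in the scene. Friction and masses are not known exactly. Their poses are not given: they have to be found in the camera images.
- wide_nozzle (a point): Loose steel hot-air nozzle, about 50 g, with a wide round mouth (25 mm across) at its top; it stands upright on a round collar 28 mm in diameter and 44 mm high, nothing above is wider. Overall height 58 mm. Point: on its axis, half-way up (29 mm above its foot), a good height to grip the collar. z: up along its axis; yaw is arbitrary.
- fine_nozzle (a point): Loose steel hot-air nozzle, about 50 g, with a fine tapered mouth (7 mm across) at its top; it stands upright on a round collar 28 mm in diameter and 44 mm high, nothing above is wider. Overall height 68 mm. Point: on its axis, half-way up (34 mm above its foot), a good height to grip the collar. z: up along its axis; yaw is arbitrary.
- square_nozzle (a point): Loose steel hot-air nozzle, about 50 g, with a square mouth (19.5 mm a side) at its top; it stands upright on a round collar 28 mm in diameter and 44 mm high, nothing above is wider. Overall height 60 mm. Point: on its axis, half-way up (30 mm above its foot), a good height to grip the collar. z: up along its axis; yaw is arbitrary.
- slot_nozzle (a point): Loose steel hot-air nozzle, about 50 g, with a flat slot mouth (26 x 8 mm) at its top; it stands upright on a round collar 28 mm in diameter and 44 mm high, nothing above is wider. Overall height 64 mm. Point: on its axis, half-way up (32 mm above its foot), a good height to grip the collar. z: up along its axis; yaw is arbitrary.
- seat_wide: Fixed aluminium seat on the wooden rack where the wide nozzle stands at the start; marker (a 22 mm disc, 2 mm high) on its tongue towards the robot. Origin: under the nozzle's axis, 4 mm above the table; seat top 6 mm above it. Four seats in a row along y, 60 mm pitch, shuffled. x: across the row, away from the robot (yaw within 0.15 rad), y: to its left.
- seat_fine: Fixed aluminium seat on the wooden rack where the fine nozzle stands at the start; marker (an 8 mm disc, 2 mm high) on its tongue towards the robot. Origin: under the nozzle's axis, 4 mm above the table; seat top 6 mm above it. Four seats in a row along y, 60 mm pitch, shuffled. x: across the row, away from the robot (yaw within 0.15 rad), y: to its left.
- seat_square: Fixed aluminium seat on the wooden rack where the square nozzle stands at the start; marker (an 18 mm square, 2 mm high) on its tongue towards the robot. Origin: under the nozzle's axis, 4 mm above the table; seat top 6 mm above it. Four seats in a row along y, 60 mm pitch, shuffled. x: across the row, away from the robot (yaw within 0.15 rad), y: to its left.
- seat_slot: Fixed aluminium seat on the wooden rack where the slot nozzle stands at the start; marker (a 24 x 7 mm bar, 2 mm high) on its tongue towards the robot. Origin: under the nozzle's axis, 4 mm above the table; seat top 6 mm above it. Four seats in a row along y, 60 mm pitch, shuffled. x: across the row, away from the robot (yaw within 0.15 rad), y: to its left.
- tray: Fixed grey tray with dark pocket floors, nearer or farther than the rack. Origin: centre of its underside, on the table. Pocket centres at y = +90, +30, -30, -90 mm, x = 0. Pockets 50 (x) by 55 mm (y) inside, floor 5 mm and wall tops 12 mm above the table, walls 5 mm thick. x: across the row, away from the robot (yaw within 0.15 rad), y: to its left.
- handle: Fixed arched bright metal carrying handle on a black foot, 50 mm across the row, 18 mm along it, 37 mm high, against one end of the tray: 132 mm from the tray's origin along its +y or -y (varies). The other end has only a low flat cap. Origin: centre of its underside, on the table.
Not all that is in view belongs to the job. What is shaped like the part that bears wide_nozzle but orange or purple is not meant.

How it is judged:
At the end, for the whole second after the job is handed in: Each nozzle stands still and upright (within 0.08 rad) on the floor of its own pocket (height within 3 mm, centre within 12.5 mm of the pocket's centre across the tray and 14.5 mm along it), the order from the handle outwards being the left-to-right order of their seats on the rack (((y of any of seat_fine, seat_square, seat_slot in the frame of seat_wide below -0.15 m and horizontal distance between wide_nozzle and handle between 0.0275 and 0.0565 m) or (y of any of seat_fine, seat_square, seat_slot in the frame of seat_wide above 0.03 m and y of any of seat_fine, seat_square, seat_slot in the frame of seat_wide below -0.09 m and horizontal distance between wide_nozzle and handle between 0.0875 and 0.1165 m) or (y of any of seat_fine, seat_square, seat_slot in the frame of seat_wide above 0.09 m and y of any of seat_fine, seat_square, seat_slot in the frame of seat_wide below -0.03 m and horizontal distance between wide_nozzle and handle between 0.1475 and 0.1765 m) or (y of any of seat_fine, seat_square, seat_slot in the frame of seat_wide above 0.15 m and horizontal distance between wide_nozzle and handle between 0.2075 and 0.2365 m)) and x of wide_nozzle in the frame of tray between -0.0125 and 0.0125 m and z of wide_nozzle in the frame of tray between 0.031 and 0.037 m and angle between each of wide_nozzle, fine_nozzle, square_nozzle, slot_nozzle's own z axis and vertical below 0.08 rad and linear speed of each of noz_wide, noz_fine, noz_square, noz_slot below 0.02 m/s and ((y of any of seat_wide, seat_square, seat_slot in the frame of seat_fine below -0.15 m and horizontal distance between fine_nozzle and handle between 0.0275 and 0.0565 m) or (y of any of seat_wide, seat_square, seat_slot in the frame of seat_fine above 0.03 m and y of any of seat_wide, seat_square, seat_slot in the frame of seat_fine below -0.09 m and horizontal distance between fine_nozzle and handle between 0.0875 and 0.1165 m) or (y of any of seat_wide, seat_square, seat_slot in the frame of seat_fine above 0.09 m and y of any of seat_wide, seat_square, seat_slot in the frame of seat_fine below -0.03 m and horizontal distance between fine_nozzle and handle between 0.1475 and 0.1765 m) or (y of any of seat_wide, seat_square, seat_slot in the frame of seat_fine above 0.15 m and horizontal distance between fine_nozzle and handle between 0.2075 and 0.2365 m)) and x of fine_nozzle in the frame of tray between -0.0125 and 0.0125 m and z of fine_nozzle in the frame of tray between 0.036 and 0.042 m and ((y of any of seat_wide, seat_fine, seat_slot in the frame of seat_square below -0.15 m and horizontal distance between square_nozzle and handle between 0.0275 and 0.0565 m) or (y of any of seat_wide, seat_fine, seat_slot in the frame of seat_square above 0.03 m and y of any of seat_wide, seat_fine, seat_slot in the frame of seat_square below -0.09 m and horizontal distance between square_nozzle and handle between 0.0875 and 0.1165 m) or (y of any of seat_wide, seat_fine, seat_slot in the frame of seat_square above 0.09 m and y of any of seat_wide, seat_fine, seat_slot in the frame of seat_square below -0.03 m and horizontal distance between square_nozzle and handle between 0.1475 and 0.1765 m) or (y of any of seat_wide, seat_fine, seat_slot in the frame of seat_square above 0.15 m and horizontal distance between square_nozzle and handle between 0.2075 and 0.2365 m)) and x of square_nozzle in the frame of tray between -0.0125 and 0.0125 m and z of square_nozzle in the frame of tray between 0.032 and 0.038 m and ((y of any of seat_wide, seat_fine, seat_square in the frame of seat_slot below -0.15 m and horizontal distance between slot_nozzle and handle between 0.0275 and 0.0565 m) or (y of any of seat_wide, seat_fine, seat_square in the frame of seat_slot above 0.03 m and y of any of seat_wide, seat_fine, seat_square in the frame of seat_slot below -0.09 m and horizontal distance between slot_nozzle and handle between 0.0875 and 0.1165 m) or (y of any of seat_wide, seat_fine, seat_square in the frame of seat_slot above 0.09 m and y of any of seat_wide, seat_fine, seat_square in the frame of seat_slot below -0.03 m and horizontal distance between slot_nozzle and handle between 0.1475 and 0.1765 m) or (y of any of seat_wide, seat_fine, seat_square in the frame of seat_slot above 0.15 m and horizontal distance between slot_nozzle and handle between 0.2075 and 0.2365 m)) and x of slot_nozzle in the frame of tray between -0.0125 and 0.0125 m and z of slot_nozzle in the frame of tray between 0.034 and 0.04 m); the robot touches nothing.
It fails at once if the wide nozzle is dropped or knocked so that it moves faster than 0.6 m/s with no finger on it (linear speed of noz_wide above 0.6 m/s and contact force between the fingers and noz_wide below 0.05 N).
It fails at once if the fine nozzle is dropped or knocked so that it moves faster than 0.6 m/s with no finger on it (linear speed of noz_fine above 0.6 m/s and contact force between the fingers and noz_fine below 0.05 N).
It fails at once if the square nozzle is dropped or knocked so that it moves faster than 0.6 m/s with no finger on it (linear speed of noz_square above 0.6 m/s and contact force between the fingers and noz_square below 0.05 N).
It fails at once if the slot nozzle is dropped or knocked so that it moves faster than 0.6 m/s with no finger on it (linear speed of noz_slot above 0.6 m/s and contact force between the fingers and noz_slot below 0.05 N).
It also fails if it takes over 96 s, if anything falls off the work surface, if the arm or the gripper's body presses on something with over 40 N, if the wrist force passes 120 N, or if a joint passes its speed limit or range.

ROBOT

A 6-joint arm with a two-finger parallel gripper is mounted at the origin on the work surface. World frame = base frame: x ahead of the robot, y to its left, z up, the work surface at z = 0. Lengths are in m, angles in rad, forces in N, time in s.
With the tool pointing down it reaches from about 0.25 to 0.775 m from the base axis. Payload 4 kg.
Tool frame: the origin (TCP) lies at the centre of the arm's flange, where the gripper is bolted on; the fingertips stand 199 mm ahead of it and the grasp point (between the pads) lies 180 mm ahead of it (robot.tcp_to_tips is the z of the fingertips in the tool frame, in m); z points along the fingers, y is the line along which they close (so a half turn about z gives the same grasp; the last joint's range is limited). The gripper opens to 94 mm and grips with 3 to 60 N. Pads are 16 mm wide; open, the fingers measure 119 mm over their backs; the gripper's body (75 mm by 177 mm) begins 78 mm behind the grasp point.
Start: joints at [-1.41, 0.087, 1.371, -0, 1.684, -0.103], TCP at [0.143, -0.531, 0.405] pointing down, gripper open.
Joint ranges: [-3.1, 3.1], [-0.76, 2.03], [0.27, 2.55], [-1.08, 4.22], [0.17, 2.65], [-2.57, 2.57]. Speed limits (rad/s): [2.79, 2.79, 3.14, 3.14, 3.14, 3.14].

INTERFACE

Orientations are given as [roll, pitch, yaw] about the fixed x, y, z axes, in that order (R = Rz(yaw) Ry(pitch) Rx(roll)).
In Python, from bench import robot gives the robot as it stands.
- The arm moves only by the tool play_rows, never from a script. Its arguments are lists of equal length, an entry for each row: "translation": the shift along the tool's x, y, z scaled (see below), a list of three; "twist": the turn, a rotation vector about the tool's x, y, z scaled (see below), a list of three; "gripper": the opening, from -1 (shut) to 1 (fully open). A call has 1 to 8 rows; each row shifts and turns the commanded pose from where the row before left it, along the tool's axes as they then stand; what a row does not reach is not made up. The controller multiplies each number of a shift by 0.04 m and each number of a turn by 0.1 rad. A row lasts 1/10 s, in which the tool goes at most 50 mm and 8.59 degrees, less where a joint would pass 70% of its speed; a pose out of reach is approached as far as the arm can. A call with a number of a shift or a turn outside -1 to 1 is refused whole. A call with a gripper value outside its range is refused whole. The fingers move at their own pace and stop on an object; the grip force is fixed at half the most. Time passes only in rows, so rows that do not move let the fingers close. It gives the time, the measured TCP pose, the force, the opening and the grip force at its end, in the units of the state.
- robot.get_obs(): the state, without advancing time (a new reading comes with each control period).
- robot.snapshot(name): name is "scene" or "side" or "wrist"; returns the picture (420x560x3 uint8, red, green, blue); there is no depth.
- robot.camera_model(name): a dict with "camera_matrix" (3x3 intrinsics, pixels), "rvec" (rotation vector, rad) and "tvec" (3), from world to camera coordinates, as OpenCV has them. Camera axes: x right, y down, z forward; pixel columns grow to the right and rows downward; lengths in m; the calibration is good to about 2 mm. A picture is of the moment at which its call begins: read the wrist's pose just before it. camera_model takes no time and is no camera call; for the wrist camera it gives the pose at the moment of the call.
- robot.close_job(): hands the job in; it is judged then, once.
Trained networks look in the newest picture that a camera, given by its name, has taken for a name from the list of things; names that differ only in an ending like _2 or _b are one class to them, and where a whole thing is asked for, a point or a joint stands for the part that bears it (a point fixed in the world has none). Each returns a list of dicts, best first, with "score" (0 to 1); they miss things now and then, are a little off and sometimes report something else, mostly with a low value. They report only what shows in the picture. A call takes as long as a camera call. They do not tell look-alikes from the thing itself.
- robot.recognise(name, camera): "centre" ([x, y, z] in m, in world coordinates, good to about 4 mm: the middle of the surface that is visible of it).
- robot.spot_point(name, camera): "centre" ([x, y, z] in m, in world coordinates, good to about 4 mm: a listed point, or the origin of a listed thing).
The state is a dict: "time": time; "joint_positions": joint angles; "qvel": joint speeds; "joint_torque": joint torques, N m; "tool_pos": TCP position; "ee_rot": TCP orientation; "wrist_force": force on the tool from outside, world axes, zero at the start; "wrist_torque": the same for the moment, N m; "width": finger opening in m; "finger_force": force on a finger pad.
Only numpy, scipy, OpenCV 4.12 (cv2) and the standard library are available. Lean on these libraries where they do the work, as an engineer would, in place of code of your own. Each camera call takes 0.05 s, during which the arm holds its last target. There are 200 camera calls.

## Working session

There is one attempt and no reset: what is moved stays moved. The work goes in short steps, Python scripts to look and compute and a tool call to move; the robot and the scene stay as the last step left them, time stands still between calls to the robot, and variables do not carry over. Pictures are saved under pics/ and viewed, at most 14 in all, crops included, and the job is handed in when it is done.

Besides the shell and the picture viewer there is one more tool, called after "Request:" as name(argument=value, ...) on one line, values as JSON. play_rows: Moves the arm, as the interface text tells. Its arguments: {"type":"object","properties":{"translation":{"type":"array","items":{"type":"array","items":{"type":"number","minimum":-1,"maximum":1}}},"twist":{"type":"array","items":{"type":"array","items":{"type":"number","minimum":-1,"maximum":1}}},"gripper":{"type":"array","items":{"type":"number"}}},"required":["translation","twist","gripper"]}

```bash
mkdir -p pics; ls; python3 - <<'E'
from bench import robot
import cv2,numpy as np
o=robot.get_obs();print(o)
for c in ["scene","side"]:
    im=robot.snapshot(c);cv2.imwrite(f"pics/{c}0.png",im[:,:,::-1])
    for n in ["wide_nozzle","fine_nozzle","square_nozzle","slot_nozzle","seat_wide","seat_fine","seat_square","seat_slot","tray","handle"]:
        print(c,n,[(np.round(d["centre"],3).tolist(),round(d["score"],2)) for d in robot.spot_point(n,c)[:3]])
E
```

```text
pics
{'time': 0.0, 'joint_positions': array([-1.41015107e+00,  8.79383423e-02,  1.37221571e+00, -1.03188549e-05,
        1.68361380e+00, -1.03106067e-01]), 'qvel': array([-0.00014499,  0.0008256 ,  0.00098064,  0.00037807, -0.00031233,
        0.00084378]), 'joint_torque': array([ 2.15772452e-03, -3.40171766e+01, -3.02423501e+01,  7.21268984e-02,
        3.30118812e-02, -1.76245230e-04]), 'tool_pos': array([ 0.1433599 , -0.53087111,  0.40353238]), 'ee_rot': array([-3.13942795e+00, -2.13677498e-04,  2.63749940e-01]), 'wrist_force': array([-0.24260778, -0.54071726, -0.04208906]), 'wrist_torque': array([ 0.03701237, -0.00874437, -0.02536089]), 'finger_force': 0.0, 'width': 0.0938369725642273}
scene wide_nozzle [([0.648, 0.109, 0.038], 0.89), ([0.735, 0.2, 0.03], 0.71), ([0.561, 0.086, 0.033], 0.59)]
scene fine_nozzle [([0.662, -0.068, 0.045], 0.94), ([0.658, -0.01, 0.041], 0.59)]
scene square_nozzle [([0.656, 0.052, 0.045], 0.75)]
scene slot_nozzle [([0.659, -0.012, 0.041], 0.93)]
scene seat_wide [([0.652, 0.114, 0.004], 0.9)]
scene seat_fine [([0.665, -0.074, 0.005], 0.94)]
scene seat_
[... 173 characters left out ...]
 [([0.481, 0.137, -0.001], 0.76)]
side wide_nozzle [([0.561, 0.084, 0.033], 0.94), ([0.732, 0.203, 0.031], 0.94), ([0.649, 0.106, 0.038], 0.71)]
side fine_nozzle [([0.667, -0.075, 0.041], 0.71), ([0.477, 0.138, -0.002], 0.38), ([0.663, -0.071, 0.008], 0.3)]
side square_nozzle [([0.655, 0.045, 0.042], 0.75)]
side slot_nozzle [([0.661, -0.008, 0.044], 0.56)]
side seat_wide [([0.647, 0.112, 0.002], 0.96)]
side seat_fine [([0.664, -0.073, 0.009], 0.57), ([0.474, 0.132, -0.001], 0.37)]
side seat_square [([0.656, 0.047, 0.002], 0.96), ([0.663, -0.069, 0.044], 0.21)]
side seat_slot [([0.66, -0.007, 0.006], 0.8)]
side tray [([0.458, 0.007, -0.002], 0.82)]
side handle [([0.475, 0.136, -0.002], 0.76)]
```

View pics/scene0.png

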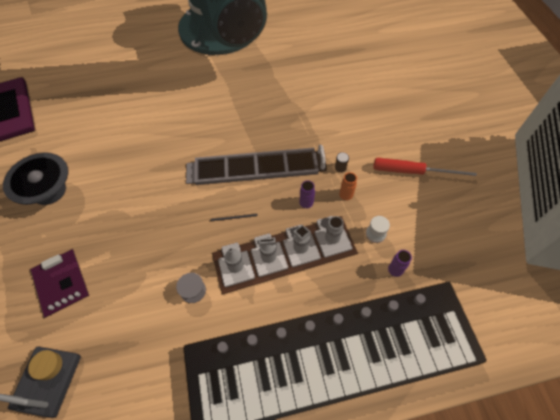

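View pics/side0.png

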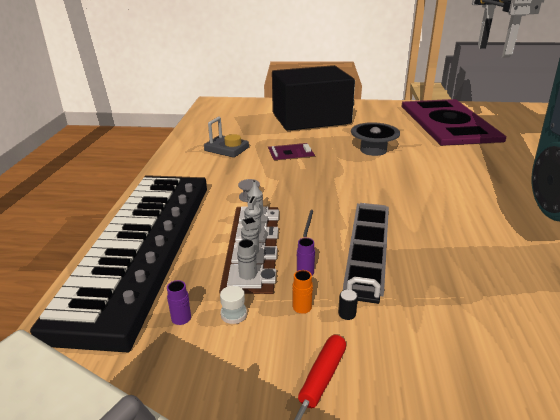

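The scene camera faces the robot, so image right is +y. The handle (322,158) is at the +y end of the tray. From left as the robot sees it, the rack holds wide (335,230), square (302,238), slot (267,245) and fine (233,257). The purple and orange nozzles at (307,193) and (348,186) are decoys, which stand between the tray and the rack. I'll move above the work to measure with the wrist camera.

```bash
cat > h.py <<'E'
from bench import robot
import numpy as np
from scipy.spatial.transform import Rotation as R
def plan(p,n,yaw=np.pi/2,start=None):
    o=robot.get_obs(); P=np.array(o["tool_pos"]) if start is None else np.array(start[0])
    Rm=R.from_euler('xyz',o["ee_rot"]) if start is None else start[1]
    T=R.from_euler('xyz',[np.pi,0,yaw]); rv=(Rm.inv()*T).as_rotvec()/n
    print("from",np.round(P,4),"twist",np.round(rv/.1,2))
    for i in range(n):
        t=Rm.inv().apply((np.array(p)-P)/(n-i)); q=np.round(t/.04,2)
        P=P+Rm.apply(q*.04); Rm=Rm*R.from_rotvec(np.round(rv/.1,2)*.1); print(q.tolist())
E
python3 -c "
from h import *
plan([.55,.02,.405],24)"
```

```text
from [ 0.1434 -0.531   0.4047] twist [ 0.    0.   -0.54]
[0.56, -0.44, -0.0]
[0.58, -0.41, -0.0]
[0.6, -0.38, -0.0]
[0.62, -0.35, -0.0]
[0.64, -0.31, -0.0]
[0.66, -0.28, -0.0]
[0.67, -0.24, -0.0]
[0.68, -0.21, -0.0]
[0.69, -0.17, -0.0]
[0.7, -0.13, -0.0]
[0.71, -0.09, -0.0]
[0.71, -0.06, -0.0]
[0.71, -0.02, -0.0]
[0.71, 0.02, -0.0]
[0.71, 0.06, -0.0]
[0.71, 0.1, -0.0]
[0.7, 0.14, -0.0]
[0.69, 0.18, -0.0]
[0.68, 0.21, -0.0]
[0.67, 0.25, -0.0]
[0.66, 0.28, -0.0]
[0.64, 0.32, -0.0]
[0.62, 0.35, -0.0]
[0.61, 0.39, -0.01]
```

Request:
play_rows(translation=[[0.56, -0.44, 0], [0.58, -0.41, 0], [0.6, -0.38, 0], [0.62, -0.35, 0], [0.64, -0.31, 0], [0.66, -0.28, 0], [0.67, -0.24, 0], [0.68, -0.21, 0]], twist=[[0, 0, -0.54], [0, 0, -0.54], [0, 0, -0.54], [0, 0, -0.54], [0, 0, -0.54], [0, 0, -0.54], [0, 0, -0.54], [0, 0, -0.54]], gripper=[1, 1, 1, 1, 1, 1, 1, 1])

```text
time: 1.9
tool_pos: [0.2793, -0.3466, 0.4048]
ee_rot: [3.141, 0.0, 0.698]
wrist_force: [0.3, -0.9, -0.6]
width: 0.0941
finger_force: 0.0
```

Request:
play_rows(translation=[[0.69, -0.17, 0], [0.7, -0.13, 0], [0.71, -0.09, 0], [0.71, -0.06, 0], [0.71, -0.02, 0], [0.71, 0.02, 0], [0.71, 0.06, 0], [0.71, 0.1, 0]], twist=[[0, 0, -0.54], [0, 0, -0.54], [0, 0, -0.54], [0, 0, -0.54], [0, 0, -0.54], [0, 0, -0.54], [0, 0, -0.54], [0, 0, -0.54]], gripper=[1, 1, 1, 1, 1, 1, 1, 1])

```text
time: 2.7
tool_pos: [0.4144, -0.163, 0.4049]
ee_rot: [3.141, 0.0, 1.13]
wrist_force: [0.7, 0.1, 0.9]
width: 0.0939
finger_force: 0.0
```

Request:
play_rows(translation=[[0.7, 0.14, 0], [0.69, 0.18, 0], [0.68, 0.21, 0], [0.67, 0.25, 0], [0.66, 0.28, 0], [0.64, 0.32, 0], [0.62, 0.35, 0], [0.61, 0.39, 0]], twist=[[0, 0, -0.54], [0, 0, -0.54], [0, 0, -0.54], [0, 0, -0.54], [0, 0, -0.54], [0, 0, -0.54], [0, 0, -0.54], [0, 0, -0.54]], gripper=[1, 1, 1, 1, 1, 1, 1, 0.3])

```text
time: 3.5
tool_pos: [0.5505, 0.0211, 0.4047]
ee_rot: [3.141, 0.0, 1.562]
wrist_force: [-0.1, -0.8, -0.1]
width: 0.0888
finger_force: 0.0
```

```bash
python3 - <<'E'
from h import *
import cv2
im=robot.snapshot("wrist");cv2.imwrite("pics/w1.png",im[:,:,::-1])
m=robot.camera_model("wrist");o=robot.get_obs();print(o["tool_pos"],o["ee_rot"],o["width"])
print(-cv2.Rodrigues(m["rvec"])[0].T@np.array(m["tvec"]).ravel())
for n in ["wide_nozzle","fine_nozzle","square_nozzle","slot_nozzle","seat_wide","seat_fine","seat_square","seat_slot","tray","handle"]:
    print(n,[(np.round(d["centre"],3).tolist(),round(d["score"],2)) for d in robot.spot_point(n,"wrist")[:3]])
E
```

```text
[0.55206489 0.02391749 0.40413022] [ 3.14004683 -0.00331836  1.5670159 ] 0.08529431377090943
[0.5521825  0.10628275 0.38492992]
wide_nozzle [([0.651, 0.109, 0.035], 0.9), ([0.558, 0.084, 0.032], 0.73), ([0.56, 0.166, 0.033], 0.64)]
fine_nozzle []
square_nozzle []
slot_nozzle [([0.662, -0.014, 0.046], 0.62)]
seat_wide [([0.648, 0.109, -0.002], 0.92), ([0.654, 0.048, 0.041], 0.43)]
seat_fine [([0.661, -0.071, 0.003], 0.78)]
seat_square [([0.65, 0.048, 0.009], 0.73)]
seat_slot [([0.664, -0.007, 0.004], 0.77)]
tray [([0.46, 0.007, -0.002], 0.64), ([0.665, -0.012, 0.044], 0.37)]
handle [([0.473, 0.141, -0.001], 0.91)]
```

View pics/w1.png

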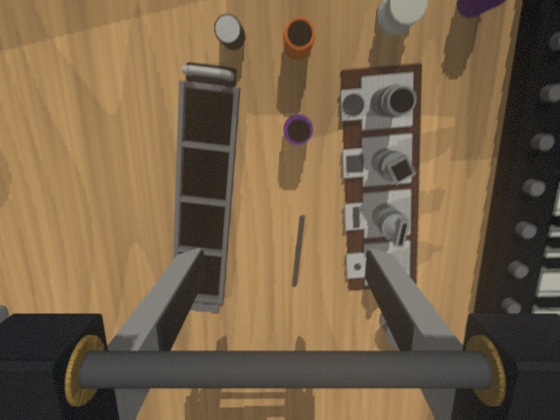

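The wrist view from above shows the tray with its handle at (210,73). The tray's top wall corners are at (180,83), (239,87) and (222,305). The seat markers run down the column at x≈353, and the nozzles stand to their right.

```bash
python3 - <<'E'
from h import *
import cv2
from scipy.optimize import least_squares
m=robot.camera_model("wrist");K=np.array(m["camera_matrix"]);Rm=cv2.Rodrigues(m["rvec"])[0];C=-Rm.T@np.array(m["tvec"]).ravel()
def px(u,v,z):
    d=Rm.T@np.linalg.inv(K)@[u,v,1];return (C+d*(z-C[2])/d[2])[:2]
pts={"tl":(180,83,.012),"tr":(239,87,.012),"br":(222,302,.012)}
q={k:px(*v) for k,v in pts.items()}
for k in q:print(k,q[k].round(4))
print("w",np.linalg.norm(q["tl"]-q["tr"]),"l",np.linalg.norm(q["tr"]-q["br"]),"yaw",np.arctan2(-(q["tr"]-q["br"])[0],(q["tr"]-q["br"])[1]),"ctr",(q["tl"]+q["br"])/2)
print("handle top",px(210,73,.034))
for z,u,v in [(.012,353,104),(.012,354,163),(.012,356,217),(.012,357,266)]: print("marker",px(u,v,z).round(4))
# nozzle mouths
for n,u,v,z in [("wide",402,99,.068),("square",400,168,.070),("slot",400,233,.074)]:print(n,px(u,v,z).round(4))
# fit seat line from networks
S=[[(.649,.109),(.652,.114),(.649,.106),(.647,.112),(.651,.109),(.648,.109)],
[(.656,.052),(.657,.048),(.655,.045),(.656,.047),(.65,.048)],
[(.659,-.012),(.661,-.01),(.661,-.008),(.66,-.007),(.662,-.014),(.664,-.007)],
[(.662,-.068),(.665,-.074),(.667,-.075),(.664,-.073),(.661,-.071)]]
def f(p):
    return np.concatenate([np.ravel(np.array(s)-(p[:2]+(90-60*i)/1000*np.array([-np.sin(p[2]),np.cos(p[2])]))) for i,s in enumerate(S)])
p=least_squares(f,[.65,.02,0]).x;print("rack",p,[ (p[:2]+(90-60*i)/1000*np.array([-np.sin(p[2]),np.cos(p[2])])).round(4) for i in range(4)])
print([np.mean(s,0).round(4) for s in S])
T=np.array([(.457,.009),(.458,.007),(.46,.007)]).mean(0);H=np.array([(.481,.137),(.475,.136),(.473,.141)]).mean(0);print(T,H,H-T,np.linalg.norm(H-T))
E
```

```text
tl [0.4466 0.1287]
tr [0.5054 0.1244]
br [ 0.4736 -0.1177]
w 0.058884411637804765 l 0.24407707849297952 yaw -0.13037590538902355 ctr [0.46012674 0.00554269]
handle top [0.48154079 0.13561548]
marker [0.6203 0.1069]
marker [0.624  0.0469]
marker [ 0.6289 -0.0132]
marker [ 0.6328 -0.0726]
wide [0.6518 0.1097]
square [0.6542 0.0504]
slot [ 0.6579 -0.0103]
rack [0.65731738 0.01910033 0.08313675] [array([0.6498, 0.1088]), array([0.6548, 0.049 ]), array([ 0.6598, -0.0108]), array([ 0.6648, -0.0706])]
[array([0.6493, 0.1098]), array([0.6548, 0.048 ]), array([ 0.6612, -0.0097]), array([ 0.6638, -0.0722])]
[0.45833333 0.00766667] [0.47633333 0.138     ] [0.018      0.13033333] 0.13157042896402588
```

Request:
play_rows(translation=[[0.43, 0.49, 0.42], [0.43, 0.49, 0.42], [0.43, 0.49, 0.42], [0.43, 0.49, 0.42], [0.43, 0.49, 0.42], [0, 0, 0], [0, 0, 0], [0, 0, 0]], twist=[[0, 0, 0], [0, 0, 0], [0, 0, 0], [0, 0, 0], [0, 0, 0], [0, 0, 0], [0, 0, 0], [0, 0, 0]], gripper=[0.3, 0.3, 0.3, 0.3, 0.3, 0.3, 0.3, 0.3])

```text
time: 4.85
tool_pos: [0.6486, 0.1042, 0.322]
ee_rot: [3.14, 0.0, 1.559]
wrist_force: [1.0, -0.6, 0.9]
width: 0.0612
finger_force: 0.0
```

Request:
play_rows(translation=[[0.12, 0.03, 0.35], [0, 0, 0.45], [0, 0, 0.45], [0, 0, 0.45], [0, 0, 0.45], [0, 0, 0.4], [0, 0, 0], [0, 0, 0]], twist=[[0, 0, -0.12], [0, 0, 0], [0, 0, 0], [0, 0, 0], [0, 0, 0], [0, 0, 0], [0, 0, 0], [0, 0, 0]], gripper=[0.3, 0.3, 0.3, 0.3, 0.3, 0.3, 0.3, 0.3])

```text
time: 5.65
tool_pos: [0.65, 0.1096, 0.2187]
ee_rot: [-3.141, 0.0, 1.572]
wrist_force: [0.4, -0.1, 0.4]
width: 0.0611
finger_force: 0.0
```

```bash
python3 - <<'E'
from h import *
import cv2
im=robot.snapshot("wrist");cv2.imwrite("pics/w2.png",im[:,:,::-1])
print([robot.get_obs()[k] for k in("tool_pos","ee_rot")])
E
```

```text
[array([0.65034688, 0.10969497, 0.21960425]), array([ 3.13998423e+00, -1.07944509e-04,  1.57172662e+00])]
```

View pics/w2.png

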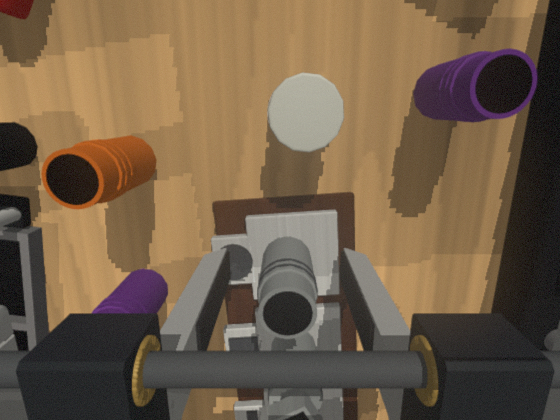

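The wide nozzle at (288,300) is centred between the fingers, so I'll grip it.

Request:
play_rows(translation=[[0, 0, 0], [0, 0, 0], [0, 0, 0], [0, 0, 0], [0, 0, 0], [0, 0, 0], [0, 0, 0], [0, 0, -0.2]], twist=[[0, 0, 0], [0, 0, 0], [0, 0, 0], [0, 0, 0], [0, 0, 0], [0, 0, 0], [0, 0, 0], [0, 0, 0]], gripper=[-1, -1, -1, -1, -1, -1, -1, -1])

```text
time: 6.5
tool_pos: [0.6496, 0.1097, 0.2253]
ee_rot: [-3.138, 0.0, 1.572]
wrist_force: [-0.1, 0.6, -0.6]
width: 0.0271
finger_force: 30.0
```

Request:
play_rows(translation=[[0, 0, -0.6], [0, 0, -0.8], [0, 0, -0.9], [-0.07, -0.89, 0], [-0.07, -0.89, 0], [-0.07, -0.89, 0], [-0.07, -0.89, 0], [-0.08, -0.89, 0]], twist=[[0, 0, 0], [0, 0, 0], [0, 0, 0], [0, 0, 0], [0, 0, 0], [0, 0, 0], [0, 0, 0], [0, 0, 0]], gripper=[-1, -1, -1, -1, -1, -1, -1, -1])

```text
time: 7.3
tool_pos: [0.4705, 0.0951, 0.319]
ee_rot: [3.141, 0.0, 1.572]
wrist_force: [-0.1, -0.4, -0.1]
width: 0.0276
finger_force: 30.0
```

Request:
play_rows(translation=[[0, 0, 0], [0, 0, 0], [0, 0, 0.5], [0, 0, 0.5], [0, 0, 0.5], [0, 0, 0.4], [0, 0, 0], [0, 0, 0]], twist=[[0, 0, 0], [0, 0, 0], [0, 0, 0], [0, 0, 0], [0, 0, 0], [0, 0, 0], [0, 0, 0], [0, 0, 0]], gripper=[-1, -1, -1, -1, -1, -1, -1, -1])

```text
time: 8.1
tool_pos: [0.4732, 0.0952, 0.243]
ee_rot: [3.141, 0.0, 1.572]
wrist_force: [0.1, -0.4, -0.2]
width: 0.0274
finger_force: 30.0
```

```bash
python3 - <<'E'
from h import *
import cv2
im=robot.snapshot("wrist");cv2.imwrite("pics/w3.png",im[:,:,::-1])
print([robot.get_obs()[k] for k in("tool_pos","ee_rot")])
print([robot.get_obs()["tool_pos"] for k in range(2)])
E
```

```text
[array([0.47329374, 0.09523259, 0.24363797]), array([ 3.13984333e+00, -5.67952350e-05,  1.57167291e+00])]
[array([0.47329374, 0.09523259, 0.24363797]), array([0.47329374, 0.09523259, 0.24363797])]
```

View pics/w3.png

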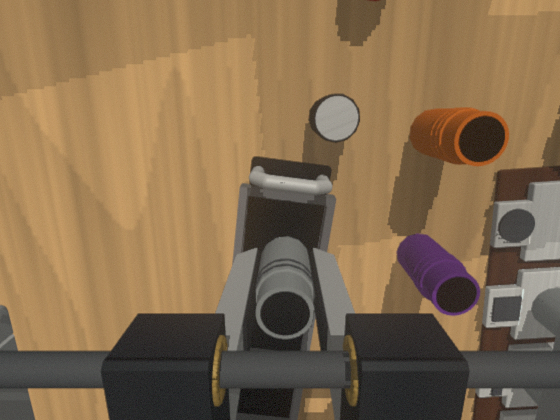

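The nozzle hangs over the pocket next to the handle (290,180), so I'll lower it and release.

Request:
play_rows(translation=[[0, 0, 0.25], [0, 0, 0.25], [0, 0, 0.15], [0, 0, 0.06], [0, 0, 0], [0, 0, 0], [0, 0, 0], [0, 0, 0]], twist=[[0, 0, 0], [0, 0, 0], [0, 0, 0], [0, 0, 0], [0, 0, 0], [0, 0, 0], [0, 0, 0], [0, 0, 0]], gripper=[-1, -1, -1, -1, -1, -1, -1, -1])

```text
time: 8.95
tool_pos: [0.4721, 0.0952, 0.2142]
ee_rot: [3.141, 0.0, 1.572]
wrist_force: [0.2, 0.4, -1.4]
width: 0.0274
finger_force: 30.0
```

Request:
play_rows(translation=[[0, 0, 0], [0, 0, 0], [0, 0, 0], [0, 0, 0], [0, 0, 0], [0, 0, 0], [0, 0, -0.3], [0, 0, -0.7]], twist=[[0, 0, 0], [0, 0, 0], [0, 0, 0], [0, 0, 0], [0, 0, 0], [0, 0, 0], [0, 0, 0], [0, 0, 0]], gripper=[-0.35, -0.3, -0.1, 0.1, 0.3, 0.3, 0.3, 0.3])

```text
time: 9.75
tool_pos: [0.4711, 0.0951, 0.2527]
ee_rot: [-3.136, 0.001, 1.572]
wrist_force: [-0.7, 0.1, -0.6]
width: 0.061
finger_force: 0.0
```

```bash
python3 - <<'E'
from h import *
import cv2
im=robot.snapshot("side")
print([robot.get_obs()[k] for k in("tool_pos","width")])
for n in ["wide_nozzle","square_nozzle"]: print([(np.round(d["centre"],3).tolist(),round(d["score"],2)) for d in robot.spot_point(n,"side")[:5]])
cv2.imwrite("pics/s2.png",cv2.resize(im[140:360,160:440,::-1],None,fx=2,fy=2))
E
```

```text
[array([0.47331756, 0.09533177, 0.25963951]), 0.06112294458948081]
[([0.563, 0.086, 0.03], 0.97), ([0.734, 0.202, 0.032], 0.85), ([0.47, 0.089, 0.032], 0.8), ([0.566, 0.163, 0.029], 0.71), ([0.657, -0.01, 0.003], 0.17)]
[([0.655, 0.047, 0.039], 0.84)]
```

View pics/s2.png

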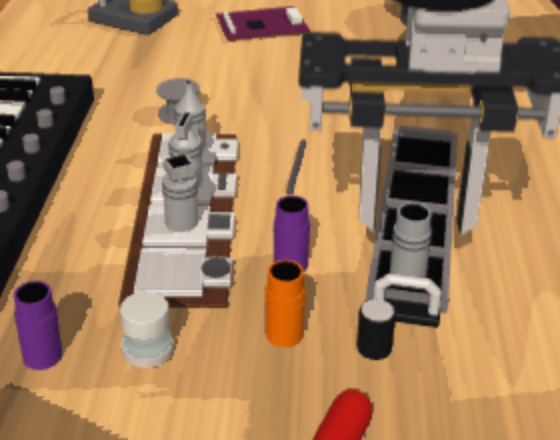

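The wide nozzle (412,240) stands upright in the pocket next to the handle. Next is the square nozzle.

Request:
play_rows(translation=[[0, 0, -0.6], [0, 0, -0.9], [-0.23, 0.91, 0], [-0.23, 0.91, 0], [-0.23, 0.91, 0], [-0.23, 0.91, 0], [-0.23, 0.92, 0], [0, 0, 0]], twist=[[0, 0, 0], [0, 0, 0], [0, 0, 0], [0, 0, 0], [0, 0, 0], [0, 0, 0], [0, 0, 0], [0, 0, 0]], gripper=[0.3, 0.3, 0.3, 0.3, 0.3, 0.3, 0.3, 0.3])

```text
time: 10.7
tool_pos: [0.6574, 0.0478, 0.3105]
ee_rot: [-3.139, 0.001, 1.57]
wrist_force: [-0.7, -0.3, -0.2]
width: 0.061
finger_force: 0.0
```

Request:
play_rows(translation=[[0, 0, 0], [0, 0, 0], [0, 0, 0.4], [0, 0, 0.4], [0, 0, 0], [0, 0, 0], [0, 0, 0], [0, 0, 0]], twist=[[0, 0, 0], [0, 0, 0], [0, 0, 0], [0, 0, 0], [0, 0, 0], [0, 0, 0], [0, 0, 0], [0, 0, 0]], gripper=[0.3, 0.3, 0.3, 0.3, 0.3, 0.3, 0.3, 0.3])

```text
time: 11.5
tool_pos: [0.6547, 0.0494, 0.2831]
ee_rot: [3.14, 0.0, 1.572]
wrist_force: [-0.4, -0.3, -0.4]
width: 0.0611
finger_force: 0.0
```

```bash
python3 - <<'E'
from h import *
print([robot.get_obs()[k] for k in("tool_pos","ee_rot")])
E
```

```text
[array([0.65472825, 0.04939438, 0.28310993]), array([3.14008296e+00, 1.35590002e-04, 1.57187606e+00])]
```

Request:
play_rows(translation=[[0, 0, 0.4], [0, 0, 0.5], [0, 0, 0.45], [0, 0, 0.23], [0, 0, 0], [0, 0, 0], [0, 0, 0], [0, 0, 0]], twist=[[0, 0, 0], [0, 0, 0], [0, 0, 0], [0, 0, 0], [0, 0, 0], [0, 0, 0], [0, 0, 0], [0, 0, 0]], gripper=[0.3, 0.3, 0.3, 0.3, 0.3, 0.3, 0, -0.2])

```text
time: 12.3
tool_pos: [0.655, 0.0494, 0.2205]
ee_rot: [3.139, 0.0, 1.572]
wrist_force: [-1.2, -0.3, 0.6]
width: 0.0485
finger_force: 0.0
```

Request:
play_rows(translation=[[0, 0, 0], [0, 0, 0], [0, 0, 0], [0, 0, 0], [0, 0, 0], [0, 0, 0], [0, 0, 0], [0, 0, 0]], twist=[[0, 0, 0], [0, 0, 0], [0, 0, 0], [0, 0, 0], [0, 0, 0], [0, 0, 0], [0, 0, 0], [0, 0, 0]], gripper=[-1, -1, -1, -1, -1, -1, -1, -1])

```text
time: 13.1
tool_pos: [0.6547, 0.0494, 0.2194]
ee_rot: [3.141, 0.0, 1.572]
wrist_force: [-0.7, 0.4, 3.3]
width: 0.027
finger_force: 30.0
```

Request:
play_rows(translation=[[0, 0, -0.7], [0, 0, -0.9], [0, 0, -0.9], [-0.07, -0.95, 0], [-0.07, -0.95, 0], [-0.07, -0.95, 0], [-0.07, -0.95, 0], [-0.06, -0.97, 0]], twist=[[0, 0, 0], [0, 0, 0], [0, 0, 0], [0, 0, 0], [0, 0, 0], [0, 0, 0], [0, 0, 0], [0, 0, 0]], gripper=[-1, -1, -1, -1, -1, -1, -1, -1])

```text
time: 13.9
tool_pos: [0.462, 0.0355, 0.3182]
ee_rot: [-3.14, 0.0, 1.572]
wrist_force: [-0.1, 0.2, -0.1]
width: 0.0273
finger_force: 30.0
```

Request:
play_rows(translation=[[0, 0, 0], [0, 0, 0], [0, 0, 0], [0, 0, 0.5], [0, 0, 0.5], [0, 0, 0.5], [0, 0, 0.4], [0, 0, 0]], twist=[[0, 0, 0], [0, 0, 0], [0, 0, 0], [0, 0, 0], [0, 0, 0], [0, 0, 0], [0, 0, 0], [0, 0, 0]], gripper=[-1, -1, -1, -1, -1, -1, -1, -1])

```text
time: 14.7
tool_pos: [0.464, 0.0356, 0.2404]
ee_rot: [-3.136, -0.0, 1.572]
wrist_force: [1.8, 0.0, -1.4]
width: 0.0272
finger_force: 30.0
```

Request:
play_rows(translation=[[0, 0, 0], [0, 0, 0.25], [0, 0, 0.25], [0, 0, 0.15], [0, 0, 0.05], [0, 0, 0], [0, 0, 0], [0, 0, 0]], twist=[[0, 0, 0], [0, 0, 0], [0, 0, 0], [0, 0, 0], [0, 0, 0], [0, 0, 0], [0, 0, 0], [0, 0, 0]], gripper=[-1, -1, -1, -1, -1, -1, -1, -1])

```text
time: 15.5
tool_pos: [0.4639, 0.0356, 0.2153]
ee_rot: [3.141, 0.0, 1.572]
wrist_force: [-0.1, 0.2, -0.0]
width: 0.0273
finger_force: 30.0
```

Request:
play_rows(translation=[[0, 0, 0], [0, 0, 0], [0, 0, 0], [0, 0, 0], [0, 0, 0], [0, 0, 0], [0, 0, -0.3], [0, 0, -0.7]], twist=[[0, 0, 0], [0, 0, 0], [0, 0, 0], [0, 0, 0], [0, 0, 0], [0, 0, 0], [0, 0, 0], [0, 0, 0]], gripper=[-0.35, -0.3, -0.1, 0.1, 0.3, 0.3, 0.3, 0.3])

```text
time: 16.3
tool_pos: [0.4627, 0.0356, 0.2536]
ee_rot: [-3.136, -0.0, 1.572]
wrist_force: [0.9, 0.2, -0.4]
width: 0.061
finger_force: 0.0
```

Request:
play_rows(translation=[[0, 0, -0.6], [0, 0, -0.9], [-0.23, 0.97, 0], [-0.23, 0.97, 0], [-0.23, 0.98, 0], [-0.23, 0.98, 0], [-0.24, 0.98, 0], [0, 0, 0]], twist=[[0, 0, 0], [0, 0, 0], [0, 0, 0], [0, 0, 0], [0, 0, 0], [0, 0, 0], [0, 0, 0], [0, 0, 0]], gripper=[0.3, 0.3, 0.3, 0.3, 0.3, 0.3, 0.3, 0.3])

```text
time: 17.1
tool_pos: [0.6624, -0.0121, 0.3129]
ee_rot: [-3.141, 0.0, 1.57]
wrist_force: [-0.3, -1.2, 0.3]
width: 0.061
finger_force: 0.0
```

Request:
play_rows(translation=[[0, 0, 0], [0, 0, 0], [0, 0, 0.4], [0, 0, 0.4], [0, 0, 0], [0, 0, 0], [0, 0, 0], [0, 0, 0]], twist=[[0, 0, 0], [0, 0, 0], [0, 0, 0], [0, 0, 0], [0, 0, 0], [0, 0, 0], [0, 0, 0], [0, 0, 0]], gripper=[0.3, 0.3, 0.3, 0.3, 0.3, 0.3, 0.3, 0.3])

```text
time: 17.9
tool_pos: [0.6592, -0.0106, 0.2839]
ee_rot: [3.14, 0.0, 1.572]
wrist_force: [-0.3, 0.9, 0.5]
width: 0.0609
finger_force: 0.0
```

```bash
python3 - <<'E'
from h import *
import cv2
im=robot.snapshot("side")
print([robot.get_obs()[k] for k in("tool_pos","width")])
for n in ["wide_nozzle","square_nozzle","slot_nozzle"]: print([(np.round(d["centre"],3).tolist(),round(d["score"],2)) for d in robot.spot_point(n,"side")[:5]])
cv2.imwrite("pics/s3.png",cv2.resize(im[140:360,160:440,::-1],None,fx=2,fy=2))
E
```

```text
[array([ 0.65919387, -0.01063845,  0.28386801]), 0.061133024641236336]
[([0.566, 0.164, 0.028], 0.97), ([0.731, 0.2, 0.03], 0.97), ([0.47, 0.089, 0.031], 0.9), ([0.559, 0.084, 0.033], 0.9)]
[([0.465, 0.03, 0.036], 0.88)]
[([0.667, -0.072, 0.043], 0.74), ([0.658, -0.01, 0.042], 0.63), ([0.666, -0.07, 0.006], 0.5)]
```

View pics/s3.png

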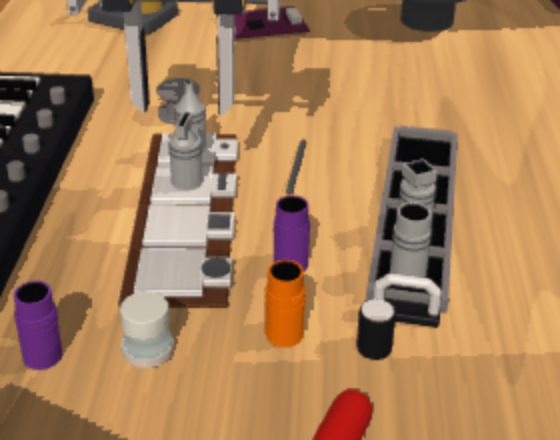

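The wide (412,240) and square (418,185) nozzles stand in their pockets. Next is the slot nozzle.

Request:
play_rows(translation=[[0, 0, 0.4], [0, 0, 0.5], [0, 0, 0.45], [0, 0, 0.24], [0, 0, 0], [0, 0, 0], [0, 0, 0], [0, 0, 0]], twist=[[0, 0, 0], [0, 0, 0], [0, 0, 0], [0, 0, 0], [0, 0, 0], [0, 0, 0], [0, 0, 0], [0, 0, 0]], gripper=[0.3, 0.3, 0.3, 0.3, 0.3, 0.3, 0, -0.2])

```text
time: 18.9
tool_pos: [0.6594, -0.0107, 0.2209]
ee_rot: [3.139, 0.0, 1.572]
wrist_force: [-0.0, -0.4, 0.1]
width: 0.0483
finger_force: 0.0
```

Request:
play_rows(translation=[[0, 0, 0], [0, 0, 0], [0, 0, 0], [0, 0, 0], [0, 0, 0], [0, 0, 0], [0, 0, 0], [0, 0, 0]], twist=[[0, 0, 0], [0, 0, 0], [0, 0, 0], [0, 0, 0], [0, 0, 0], [0, 0, 0], [0, 0, 0], [0, 0, 0]], gripper=[-1, -1, -1, -1, -1, -1, -1, -1])

```text
time: 19.7
tool_pos: [0.6591, -0.0106, 0.2198]
ee_rot: [3.141, 0.0, 1.572]
wrist_force: [-0.0, -0.4, 1.9]
width: 0.0275
finger_force: 30.0
```

Request:
play_rows(translation=[[0, 0, -0.7], [0, 0, -0.9], [0, 0, -0.9], [-0.06, -0.85, 0], [-0.06, -0.85, 0], [-0.06, -0.85, 0], [-0.05, -0.85, 0], [-0.05, -0.85, 0]], twist=[[0, 0, 0], [0, 0, 0], [0, 0, 0], [0, 0, 0], [0, 0, 0], [0, 0, 0], [0, 0, 0], [0, 0, 0]], gripper=[-1, -1, -1, -1, -1, -1, -1, -1])

```text
time: 20.5
tool_pos: [0.4874, -0.022, 0.3185]
ee_rot: [-3.14, -0.0, 1.572]
wrist_force: [-1.0, -0.3, -0.3]
width: 0.0273
finger_force: 30.0
```

Request:
play_rows(translation=[[-0.05, -0.83, 0], [0, 0, 0], [0, 0, 0], [0, 0, 0.5], [0, 0, 0.5], [0, 0, 0.5], [0, 0, 0.4], [0, 0, 0]], twist=[[0, 0, 0], [0, 0, 0], [0, 0, 0], [0, 0, 0], [0, 0, 0], [0, 0, 0], [0, 0, 0], [0, 0, 0]], gripper=[-1, -1, -1, -1, -1, -1, -1, -1])

```text
time: 21.3
tool_pos: [0.4559, -0.0239, 0.2407]
ee_rot: [-3.136, -0.001, 1.572]
wrist_force: [-0.8, -0.5, -0.9]
width: 0.0275
finger_force: 30.0
```

Request:
play_rows(translation=[[0, 0, 0], [0, 0, 0.25], [0, 0, 0.25], [0, 0, 0.15], [0, 0, 0.05], [0, 0, 0], [0, 0, 0], [0, 0, 0]], twist=[[0, 0, 0], [0, 0, 0], [0, 0, 0], [0, 0, 0], [0, 0, 0], [0, 0, 0], [0, 0, 0], [0, 0, 0]], gripper=[-1, -1, -1, -1, -1, -1, -1, -1])

```text
time: 22.1
tool_pos: [0.456, -0.0241, 0.2157]
ee_rot: [3.141, 0.0, 1.572]
wrist_force: [-0.3, -0.1, -0.6]
width: 0.0278
finger_force: 30.0
```

Request:
play_rows(translation=[[0, 0, 0.01], [0, 0, 0], [0, 0, 0], [0, 0, 0], [0, 0, 0], [0, 0, 0], [0, 0, -0.3], [0, 0, -0.7]], twist=[[0, 0, 0], [0, 0, 0], [0, 0, 0], [0, 0, 0], [0, 0, 0], [0, 0, 0], [0, 0, 0], [0, 0, 0]], gripper=[-1, -0.3, -0.1, 0.1, 0.3, 0.3, 0.3, 0.3])

```text
time: 22.9
tool_pos: [0.4548, -0.0239, 0.2536]
ee_rot: [-3.136, -0.001, 1.572]
wrist_force: [0.1, 0.9, 0.6]
width: 0.0613
finger_force: 0.0
```

Request:
play_rows(translation=[[0, 0, -0.7], [0, 0, -0.9], [-0.2, 0.87, 0], [-0.2, 0.87, 0], [-0.2, 0.87, 0], [-0.2, 0.87, 0], [-0.2, 0.87, 0], [-0.18, 0.86, 0]], twist=[[0, 0, 0], [0, 0, 0], [0, 0, 0], [0, 0, 0], [0, 0, 0], [0, 0, 0], [0, 0, 0], [0, 0, 0]], gripper=[0.3, 0.3, 0.3, 0.3, 0.3, 0.3, 0.3, 0.3])

```text
time: 23.7
tool_pos: [0.6657, -0.0714, 0.32]
ee_rot: [3.141, 0.0, 1.572]
wrist_force: [0.5, -0.4, 0.1]
width: 0.0613
finger_force: 0.0
```

Request:
play_rows(translation=[[0, 0, 0], [0, 0, 0], [0, 0, 0], [0, 0, 0.4], [0, 0, 0.3], [0, 0, 0], [0, 0, 0], [0, 0, 0]], twist=[[0, 0, 0], [0, 0, 0], [0, 0, 0], [0, 0, 0], [0, 0, 0], [0, 0, 0], [0, 0, 0], [0, 0, 0]], gripper=[0.3, 0.3, 0.3, 0.3, 0.3, 0.3, 0.3, 0.3])

```text
time: 24.5
tool_pos: [0.6642, -0.071, 0.2914]
ee_rot: [3.141, 0.0, 1.572]
wrist_force: [0.3, -0.8, -0.3]
width: 0.061
finger_force: 0.0
```

```bash
python3 - <<'E'
from h import *
import cv2
robot.snapshot("side");im=robot.snapshot("wrist")
print([robot.get_obs()[k] for k in("tool_pos","width")])
for n in ["wide_nozzle","square_nozzle","slot_nozzle","fine_nozzle"]: print([(np.round(d["centre"],3).tolist(),round(d["score"],2)) for d in robot.spot_point(n,"side")[:5]])
cv2.imwrite("pics/w4.png",im[:,:,::-1])
E
```

```text
[array([ 0.66440611, -0.07103172,  0.29179397]), 0.061389218420548654]
[([0.472, 0.09, 0.033], 0.89), ([0.735, 0.202, 0.031], 0.84), ([0.561, 0.086, 0.029], 0.75), ([0.566, 0.163, 0.025], 0.64)]
[([0.464, 0.032, 0.035], 0.8)]
[([0.457, -0.023, 0.037], 0.79)]
[([0.666, -0.069, 0.047], 0.76)]
```

View pics/w4.png

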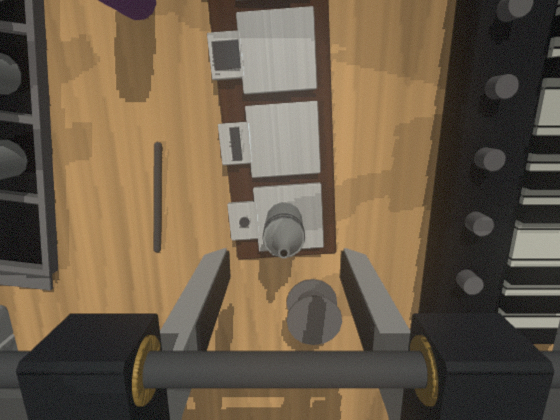

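The fine nozzle (285,235) is centred between the fingers and the grey knob (313,312) is out of the way. I'll descend and grip.

Request:
play_rows(translation=[[0, 0, 0.5], [0, 0, 0.5], [0, 0, 0.45], [0, 0, 0.3], [0, 0, 0], [0, 0, 0], [0, 0, 0], [0, 0, 0]], twist=[[0, 0, 0], [0, 0, 0], [0, 0, 0], [0, 0, 0], [0, 0, 0], [0, 0, 0], [0, 0, 0], [0, 0, 0]], gripper=[0.3, 0.3, 0.3, 0.3, 0.3, 0.3, 0, -0.2])

```text
time: 25.6
tool_pos: [0.6647, -0.0711, 0.2226]
ee_rot: [3.139, 0.001, 1.572]
wrist_force: [0.4, -0.9, -0.1]
width: 0.0485
finger_force: 0.0
```

Request:
play_rows(translation=[[0, 0, 0], [0, 0, 0], [0, 0, 0], [0, 0, 0], [0, 0, 0], [0, 0, 0], [0, 0, 0], [0, 0, 0]], twist=[[0, 0, 0], [0, 0, 0], [0, 0, 0], [0, 0, 0], [0, 0, 0], [0, 0, 0], [0, 0, 0], [0, 0, 0]], gripper=[-1, -1, -1, -1, -1, -1, -1, -1])

```text
time: 26.4
tool_pos: [0.6644, -0.0711, 0.2215]
ee_rot: [3.141, 0.0, 1.572]
wrist_force: [-0.2, -0.0, 2.9]
width: 0.0276
finger_force: 30.0
```

Request:
play_rows(translation=[[0, 0, -0.7], [0, 0, -0.9], [0, 0, -0.9], [-0.05, -0.9, 0], [-0.05, -0.9, 0], [-0.05, -0.9, 0], [-0.05, -0.9, 0], [-0.05, -0.9, 0]], twist=[[0, 0, 0], [0, 0, 0], [0, 0, 0], [0, 0, 0], [0, 0, 0], [0, 0, 0], [0, 0, 0], [0, 0, 0]], gripper=[-1, -1, -1, -1, -1, -1, -1, -1])

```text
time: 27.2
tool_pos: [0.4827, -0.0811, 0.3202]
ee_rot: [-3.141, -0.0, 1.572]
wrist_force: [0.9, -0.5, -0.9]
width: 0.0275
finger_force: 30.0
```

Request:
play_rows(translation=[[-0.05, -0.9, 0], [0, 0, 0], [0, 0, 0], [0, 0, 0.5], [0, 0, 0.5], [0, 0, 0.5], [0, 0, 0.4], [0, 0, 0]], twist=[[0, 0, 0], [0, 0, 0], [0, 0, 0], [0, 0, 0], [0, 0, 0], [0, 0, 0], [0, 0, 0], [0, 0, 0]], gripper=[-1, -1, -1, -1, -1, -1, -1, -1])

```text
time: 28.0
tool_pos: [0.4486, -0.083, 0.2424]
ee_rot: [-3.137, -0.002, 1.572]
wrist_force: [-0.8, 0.3, -0.7]
width: 0.0274
finger_force: 30.0
```

Request:
play_rows(translation=[[0, 0, 0], [0, 0, 0.25], [0, 0, 0.25], [0, 0, 0.15], [0, 0, 0.06], [0, 0, 0], [0, 0, 0], [0, 0, 0]], twist=[[0, 0, 0], [0, 0, 0], [0, 0, 0], [0, 0, 0], [0, 0, 0], [0, 0, 0], [0, 0, 0], [0, 0, 0]], gripper=[-1, -1, -1, -1, -1, -1, -1, -1])

```text
time: 28.8
tool_pos: [0.4483, -0.0833, 0.2167]
ee_rot: [3.141, 0.0, 1.572]
wrist_force: [0.4, 0.4, -0.3]
width: 0.0277
finger_force: 30.0
```

Release, then retreat up to z≈0.40 and shift to −y so the whole tray shows.

Request:
play_rows(translation=[[0, 0, 0], [0, 0, 0], [0, 0, 0], [0, 0, 0], [0, 0, 0], [0, 0, 0], [0, 0, -0.3], [0, 0, -0.7]], twist=[[0, 0, 0], [0, 0, 0], [0, 0, 0], [0, 0, 0], [0, 0, 0], [0, 0, 0], [0, 0, 0], [0, 0, 0]], gripper=[-0.35, -0.3, -0.1, 0.1, 0.3, 0.3, 0.3, 0.3])

```text
time: 29.6
tool_pos: [0.4473, -0.0829, 0.2553]
ee_rot: [-3.136, -0.002, 1.572]
wrist_force: [0.5, 0.4, 0.7]
width: 0.0612
finger_force: 0.0
```

Request:
play_rows(translation=[[0, 0, -0.8], [0, 0, -0.9], [-0.6, 0, -0.9], [-0.6, 0, -0.9], [-0.6, 0, 0], [0, 0, 0], [0, 0, 0], [0, 0, 0]], twist=[[0, 0, 0], [0, 0, 0], [0, 0, 0], [0, 0, 0], [0, 0, 0], [0, 0, 0], [0, 0, 0], [0, 0, 0]], gripper=[0.3, 0.3, 0.3, 0.3, 0.3, 0.3, 0.3, 0.3])

```text
time: 30.4
tool_pos: [0.4482, -0.1545, 0.396]
ee_rot: [-3.14, -0.001, 1.572]
wrist_force: [0.2, -0.6, 0.0]
width: 0.0614
finger_force: 0.0
```

```bash
python3 - <<'E'
from h import *
import cv2
im=robot.snapshot("wrist");s=robot.snapshot("side")
m=robot.camera_model("wrist");print(robot.get_obs()["tool_pos"])
for c in ("side","wrist"):
  for n in ["wide_nozzle","square_nozzle","slot_nozzle","fine_nozzle","tray","handle"]: print(c,n,[(np.round(d["centre"],3).tolist(),round(d["score"],2)) for d in robot.spot_point(n,c)[:5] if d["centre"][0]<.53])
# project expected tray outline/pocket inner floors + collar-top circles at pocket centres
im=im.copy();c0=np.array([.460,.006]);a=-.132;X=np.array([np.cos(a),np.sin(a)]);Y=np.array([-np.sin(a),np.cos(a)])
def pr(P):return cv2.projectPoints(np.array(P,float),np.array(m["rvec"]),np.array(m["tvec"]),np.array(m["camera_matrix"]),None)[0].round().astype(int)
O=[[*(c0+x*X+y*Y),.012] for x,y in[(-.03,-.1225),(.03,-.1225),(.03,.1225),(-.03,.1225)]]
cv2.polylines(im,[pr(O)],True,(255,0,0),1)
for y in(.09,.03,-.03,-.09):
    c=c0+y*Y;cv2.polylines(im,[pr([[c[0]+.014*np.cos(t),c[1]+.014*np.sin(t),.049] for t in np.linspace(0,6.28,30)])],True,(0,255,0),1)
cv2.imwrite("pics/w5.png",im[:,:,::-1])
cv2.imwrite("pics/s5.png",cv2.resize(s[140:360,260:440,::-1],None,fx=2.5,fy=2.5))
E
```

```text
[ 0.44826133 -0.15433425  0.39592285]
side wide_nozzle [([0.472, 0.091, 0.033], 0.59)]
side square_nozzle [([0.466, 0.033, 0.034], 0.64)]
side slot_nozzle [([0.456, -0.022, 0.037], 0.52)]
side fine_nozzle [([0.449, -0.085, 0.039], 0.49)]
side tray [([0.457, 0.006, -0.003], 0.9)]
side handle [([0.475, 0.134, -0.0], 0.66)]
wrist wide_nozzle []
wrist square_nozzle []
wrist slot_nozzle [([0.459, -0.027, 0.037], 0.85)]
wrist fine_nozzle [([0.449, -0.08, 0.039], 0.91)]
wrist tray [([0.458, 0.003, -0.001], 0.68)]
wrist handle []
```

View pics/w5.png

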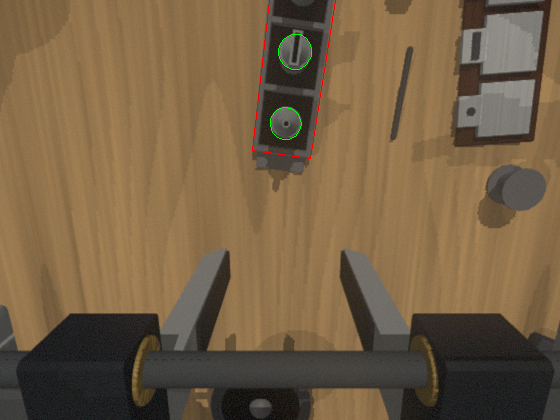

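View pics/s5.png

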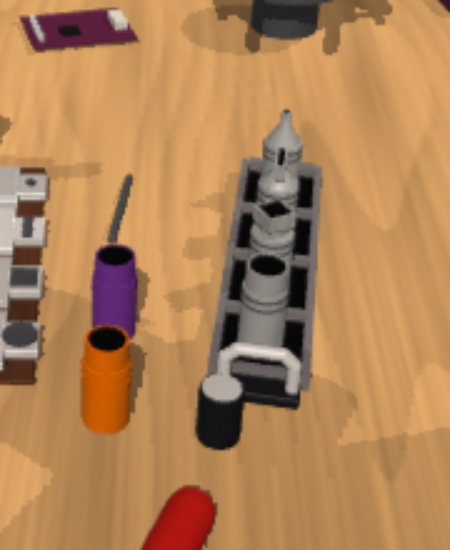

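The projected outline (red) and collar circles (green) match the tray and the two nozzles in the wrist view, slot (295,51) and fine (286,123). The side view shows wide, square, slot and fine standing upright in order from the handle. Handing in.

```bash
python3 -c "
from bench import robot
print(robot.close_job())"
```

```text
the job is handed in; nothing more can be done
None
```

I packed all four nozzles into the tray in rack order from the handle (wide, square, slot, fine), all upright in the last pictures, and handed the job in after about 30 s; the hand-in gave no verdict.

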